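# Slide out the matching panel and pile it

## Task

Slide the long blank panel along its lane until about a third of it sticks out over the edge of the stand that faces the pile, grip it there by its two long sides, and lay it squarely on top of the pile of identical panels to the left. Do not let it fall off the stand, and leave the short panel where it lies.

Things in the scene. Friction and masses are not known exactly. Their poses are not given: they have to be found in the camera images.
- long_panel_centre (a point): Centre (half-way up) of the loose long aluminium panel, 56 (x) x 140 (y, length) x 6 mm (z), 0.08 to 0.17 kg, flat in one of the stand's two lanes (either), long axis along the lane, leading (+y) end 15 to 40 mm behind the stand's open edge. In the lane its long sides are hidden by guide strips; there is room to push on its rear end with closed fingertips.
- short_panel_centre (a point): Centre of the loose short panel, 56 (x) x 95 (y) x 6 mm, same aluminium, lying flat in the other lane; it stays there.
- stand_edge (a point): Middle of the open edge (facing the pile) of the fixed grey stand's deck, 50 mm above the worktop. y points outward along the lanes: slide that way. Deck: 140 mm wide (x), 200 mm back to an open rear end. Lane centres 34 mm either side of this point in x; lanes 60 mm wide between steel guide strips that stand 5.5 mm above the deck. Beyond both ends is free space down to the worktop.
- pile_top (a point): Centre of the top face of the pile, 42.2 mm above the worktop, to the robot's left of the stand: two panels identical to the long one, 56 (x) x 140 (y, length) mm, on a narrower grey pedestal, all fixed. Its sides are free almost down to the worktop (foot 52 mm wide, 4 mm high), so fingers can reach down past its top.
There are look-alikes about, which are no part of the job. Leave any red look-alike of the part that bears long_panel_centre alone.

How it is judged:
By the outcome, as a careful person would: the job done as asked, in the order asked, and still so for the second after the job is handed in, with the robot touching nothing.
It also fails if it takes over 51 s, if anything falls off the work surface, if the arm or the gripper's body presses on something with over 40 N, if the wrist force passes 120 N, or if a joint passes its speed limit or range.

## Robot

A 6-joint arm with a two-finger parallel gripper is mounted at the origin on a cart in front of the work surface, level with it; the furniture and walls round the work are solid. World frame = base frame: x ahead of the robot, y to its left, z up, the work surface at z = 0. Lengths are in m, angles in rad, forces in N, time in s.
With the tool pointing down it reaches from about 0.225 to 0.875 m from the base axis. Payload 3.4 kg.
Tool frame: the origin (TCP) lies at the very end of the fingers, on their centre line; the grasp point (between the pads) lies 19 mm behind it; x points along the fingers, z is the direction in which the jaws open and shut, and the axes are right-handed (so a half turn about x gives the same grasp; the last joint's range is limited). The gripper opens to 85 mm and grips with 20 to 120 N. Pads are 22 mm wide; open, the fingers measure 114 mm over their backs; the gripper's body (76 mm by 85 mm) begins 54 mm behind the grasp point. The pads swing forward as they close: fully open they stand 13 mm farther back than shut.
Start: joints at [-1.401, 0.276, 1.505, -0, 1.361, -0.121], TCP at [0.165, -0.551, 0.231] pointing down, gripper open.
Joint ranges: [-2.89, 2.89], [-0.75, 2.08], [0.22, 2.7], [-1.18, 4.32], [0.11, 2.71], [-2.7, 2.7]. Speed limits (rad/s): [2.57, 2.57, 3.14, 3.14, 3.14, 3.14].

## Interface

Orientations are given as a unit quaternion [w, x, y, z].
In Python, from rig import manip, viewer, finder gives the robot as it stands.
- The arm moves only by the tool move_arm, never from a script. Its argument "rows" is a list of rows, each a list of 3 entries, a list of its own where there are three numbers: the shift along the tool's x, y, z in mm, then the turn about the tool's x in rad, then the finger opening in mm, from 0 to 85.4. A call has 1 to 8 rows; each row is the pose to reach, as a shift and turn from the pose measured when the call began, along the tool's axes at that moment; what a row does not reach only later rows make up. A row lasts 1/12 s, in which the tool goes at most 41.7 mm and 7.16 degrees, less where a joint would pass 70% of its speed; a pose out of reach is approached as far as the arm can. A call with a gripper value outside its range is refused whole. The fingers move at their own pace and stop on an object; "force" is the grip in N (left out, the last holds). Time passes only in rows, so rows that repeat a pose let the fingers close. It gives the time, the measured TCP pose, the force and the opening at its end, in the units of the state.
- manip.get_state(): the state, without advancing time (a new reading comes with each control period).
- viewer.get_image(name): name is "scene" or "side" or "wrist"; returns the picture (400x640x3 uint8, red, green, blue); there is no depth.
- viewer.get_calibration(name): a dict with "mtx" (3x3 intrinsics, pixels), "k1" (the pictures are not rectified: a ray, as slopes to the right and down, at radius r is drawn at 1 + k1 r^2 times it, then the intrinsics apply), "R" (3x3) and "t" (3): a world point X has camera coordinates R X + t. Camera axes: x right, y down, z forward; pixel columns grow to the right and rows downward; lengths in m; the calibration is good to about 2 mm. A picture is of the moment at which its call begins: read the wrist's pose just before it. get_calibration takes no time and is no camera call; for the wrist camera it gives the pose at the moment of the call.
- manip.sign_off(): hands the job in, once; it reports no verdict.
Trained networks look in the newest picture that a camera, given by its name, has taken for a name from the list of things; names that differ only in an ending like _2 or _b are one class to them, and where a whole thing is asked for, a point or a joint stands for the part that bears it (a point fixed in the world has none). Each returns a list of dicts, best first, with "score" (0 to 1); they miss things now and then, are a little off and sometimes report something else, mostly with a low value. They report only what shows in the picture. A call takes as long as a camera call. They do not tell look-alikes from the thing itself.
- finder.look_for(target, camera): "centre" ([column, row] in pixels, amid what is visible of it).
- finder.trace(target, camera): "mask" (400x640 bool, what is visible of it) and "centre" ([column, row] in pixels, amid what is visible of it).
The state is a dict: "clock": time; "qpos": joint angles; "qd": joint speeds; "effort": joint torques, N m; "position": TCP position; "ee_rot": TCP orientation; "contact_force": force on the tool from outside, world axes, zero at the start; "moment": the same for the moment, N m; "width": finger opening in m.
Only numpy, scipy, OpenCV 4.12 (cv2) and the standard library are available. Lean on these libraries where they do the work, as an engineer would, in place of code of your own. Each camera call takes 0.05 s, during which the arm holds its last target.

## Working session

There is one attempt and no reset: what is moved stays moved. The work goes in short steps, Python scripts to look and compute and a tool call to move; the robot and the scene stay as the last step left them, time stands still between calls to the robot, and variables do not carry over. Pictures are saved under pics/ and viewed, and the job is handed in when it is done.

Besides the shell and the picture viewer there is one more tool, called after "Request:" in YAML: its name, and indented under it one key for each argument. move_arm: Moves the arm, as the interface text tells. Its arguments: {"type":"object","properties":{"rows":{"type":"array"},"force":{"type":"number"}},"required":["rows"]}

```bash
mkdir -p pics; ls
cat > h.py <<'E'
import numpy as np, cv2
from rig import manip, viewer, finder
def save(n,im): cv2.imwrite('pics/'+n,im[...,::-1])
def ray(cal,px):
    K=np.array(cal['mtx']);k1=cal['k1'];R=np.array(cal['R']);t=np.array(cal['t'])
    d=np.linalg.solve(K,[px[0],px[1],1.])[:2]
    u=d.copy()
    for _ in range(30): u=d/(1+k1*(u@u))
    return -R.T@t, R.T@np.array([u[0],u[1],1.])
def onz(cal,px,z):
    o,d=ray(cal,px); return o+d*(z-o[2])/d[2]
def proj(cal,X):
    c=np.array(cal['R'])@np.array(X)+np.array(cal['t']); u=c[:2]/c[2]; u=u*(1+cal['k1']*(u@u))
    return (np.array(cal['mtx'])@[u[0],u[1],1])[:2]
E
python3 - <<'E'
from h import *
s=manip.get_state(); print(s)
for c in ['scene','side','wrist']:
    im=viewer.get_image(c); save(c+'0.png',im)
    cal=viewer.get_calibration(c); print(c,cal)
    for t in ['long_panel_centre','short_panel_centre','stand_edge','pile_top']:
        for r in finder.look_for(t,c): print(c,t,r['score'],r['centre'])
E
```

```text
pics
{'clock': 0.0, 'qpos': array([-1.40100638e+00,  2.76591611e-01,  1.50612456e+00, -6.49505720e-06,
        1.36071348e+00, -1.20958234e-01]), 'qd': array([-0.00071858,  0.00082739,  0.00050722, -0.00146133,  0.00050157,
        0.00115613]), 'effort': array([ 5.51745106e-04, -4.16774547e+01, -2.45805037e+01, -4.03814774e-04,
        1.09309377e-02, -5.99942410e-06]), 'position': array([ 0.16476015, -0.55033633,  0.23044507]), 'ee_rot': array([ 0.56668536,  0.42274031,  0.56762911, -0.42184776]), 'contact_force': array([ 0.63682476, -1.79758162, -0.20997203]), 'moment': array([ 0.04342031,  0.02373947, -0.0402867 ]), 'width': 0.0850025080922551}
scene {'mtx': array([[444.39638917,   0.        , 321.83851121],
       [  0.        , 444.39638917, 195.64678372],
       [  0.        ,   0.        ,   1.        ]]), 'k1': 0.031002714908754794, 'R': array([[-0.73746564, -0.67514504, -0.01798886],
       [-0.48516965,  0.54810742, -0.68131392],
       [ 0.46984554, -0.49371796, -0.73177028]]), 't': array([0.24243006, 0.43475921, 0.83882644])}
scene long_panel_centre 0.85 [329.5, 182.9]
s
[... 495 characters left out ...]
9200091]]), 't': array([-0.57717542,  0.06261569,  1.29733797])}
side long_panel_centre 0.95 [355.3, 291.4]
side long_panel_centre 0.76 [344.2, 205.6]
side short_panel_centre 0.7 [318.3, 211.4]
side stand_edge 0.81 [330.3, 232.9]
side pile_top 0.72 [274.5, 148.0]
wrist {'mtx': array([[299.15527144,   0.        , 322.22458123],
       [  0.        , 299.15527144, 201.38700264],
       [  0.        ,   0.        ,   1.        ]]), 'k1': -0.02925775020675731, 'R': array([[ 2.87367492e-01, -9.57820320e-01,  3.98044096e-04],
       [-9.23641556e-01, -2.77003027e-01,  2.64869023e-01],
       [-2.53586673e-01, -7.64823968e-02, -9.64284316e-01]]), 't': array([-0.57502024, -0.03427077,  0.37763746])}
```

View pics/scene0.png

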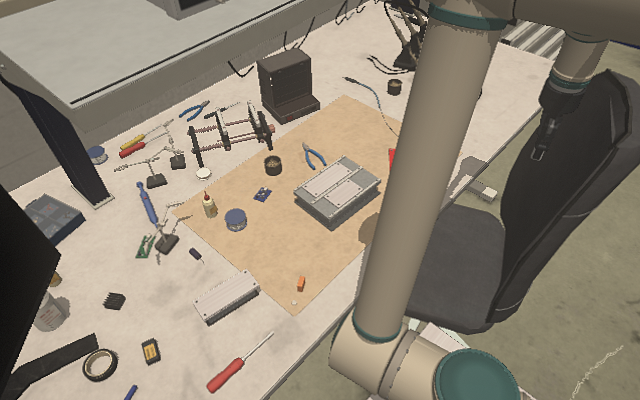

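View pics/side0.png

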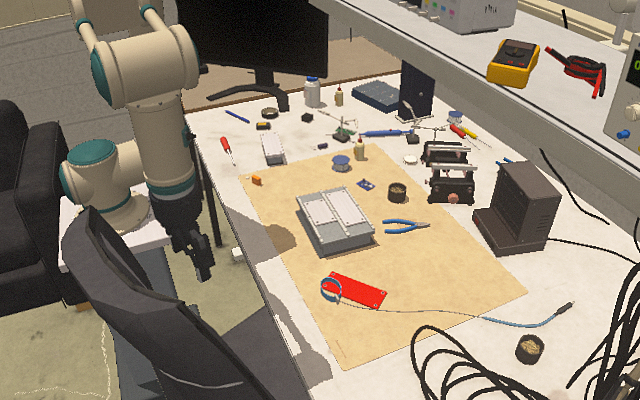

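View pics/wrist0.png

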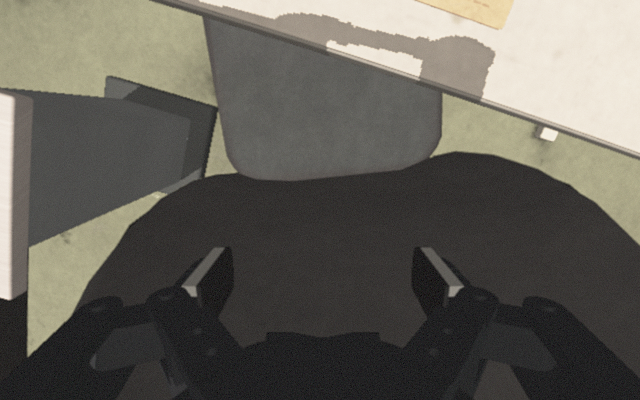

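Run:
```python
from h import *
cs=viewer.get_calibration('scene');cd=viewer.get_calibration('side')
for p in [(329.5,182.9),(390.1,154.7),(343.5,193.2)]: print('scene',onz(cs,p,.053))
print('edge',onz(cs,(345,204.6),.05),'pile',onz(cs,(224.6,297.8),.0422))
for p in [(355.3,291.4)]: print('side',onz(cd,p,.003), onz(cd,p,.053))
for p in [(344.2,205.6),(318.3,211.4)]: print('side',onz(cd,p,.053))
print('edge',onz(cd,(330.3,232.9),.05),'pile',onz(cd,(274.5,148.),.0422))
import cv2
a=cv2.imread('pics/scene0.png')[110:260,250:450]; b=cv2.imread('pics/side0.png')[150:300,250:450]
cv2.imwrite('pics/crop0.png',np.hstack([cv2.resize(a,(400,300)),cv2.resize(b,(400,300))]))
```

```text
scene [ 0.56505235 -0.29041349  0.053     ]
scene [ 0.51018976 -0.49104451  0.053     ]
scene [ 0.51153083 -0.28639748  0.053     ]
edge [ 0.48387118 -0.26017762  0.05      ] pile [0.50820526 0.12162412 0.0422    ]
side [ 0.49623558 -0.52597699  0.003     ] [ 0.47442944 -0.56515978  0.053     ]
side [ 0.58071706 -0.29109944  0.053     ]
side [ 0.51006838 -0.28565609  0.053     ]
edge [ 0.505068   -0.37055831  0.05      ] pile [0.51569046 0.07516835 0.0422    ]
```

View pics/crop0.png

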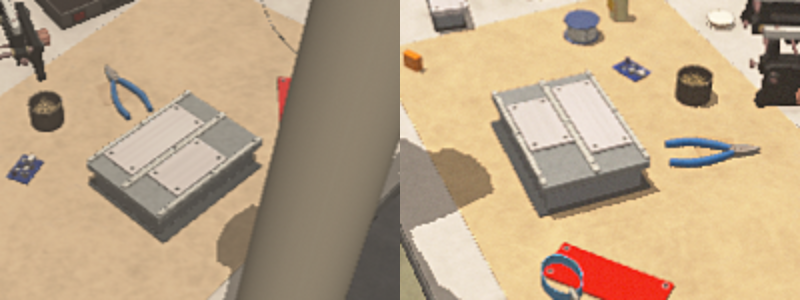

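Candidates for the long panel are the light panel in the stand's far lane (scene 329,183 / side 344,206), the short panel beside it (scene 343,193 / side 318,211), the red look-alike (side 355,291) and the pile's own panels (scene 225,298). The crop shows that the long one lies in the +x lane and the short one in the -x lane. Next I'll measure with masks.

```bash
cat >> h.py <<'E'
def rect(cal,mask,z):
    m=mask.astype(np.uint8); n,l,st,_=cv2.connectedComponentsWithStats(m); k=1+np.argmax(st[1:,4]); 
    c,_=cv2.findContours((l==k).astype(np.uint8),cv2.RETR_EXTERNAL,cv2.CHAIN_APPROX_NONE)
    c=max(c,key=len)[:,0,:].astype(float)
    P=np.array([onz(cal,p,z)[:2] for p in c])
    r=cv2.minAreaRect((P*1000).astype(np.float32)); return r
E
python3 - <<'E'
from h import *
for c in ['scene','side']:
    im=viewer.get_image(c); cal=viewer.get_calibration(c); vis=im.copy()
    for t,z in [('long_panel_centre',.056),('short_panel_centre',.056),('stand_edge',.05),('pile_top',.0422)]:
        for r in finder.trace(t,c):
            m=np.array(r['mask']); 
            if m.sum()<20: print(t,'empty',r['centre']);continue
            print(c,t,round(r['score'],2),np.round(r['centre'],1),m.sum(),rect(cal,m,z))
            vis[m]=vis[m]//2+np.array([0,120,0],np.uint8)
    save(c+'m.png',vis[100:350,150:470].repeat(2,0).repeat(2,1))
E
```

```text
scene long_panel_centre 0.64 [325.7 179.6] 779 ((579.7412719726562, -295.9657897949219), (143.6937255859375, 59.56049728393555), 85.84811401367188)
scene long_panel_centre 0.43 [388.5 154.6] 69 ((502.1475830078125, -481.4290771484375), (12.855876922607422, 69.37213897705078), 31.326881408691406)
scene short_panel_centre 0.82 [342.7 193.2] 589 ((513.0253295898438, -284.36187744140625), (97.2267074584961, 59.68764877319336), 86.3589096069336)
scene stand_edge 0.67 [345.5 203.6] 2572 ((532.7819213867188, -287.80914306640625), (227.45578002929688, 178.88356018066406), 86.71407318115234)
scene pile_top 0.83 [224.  296.5] 1952 ((507.32354736328125, 113.23303985595703), (142.56680297851562, 80.45983123779297), 80.3969497680664)
side long_panel_centre 0.78 [355.5 295.9] 1098 ((471.6453552246094, -561.4295654296875), (57.46744155883789, 130.0657501220703), 39.44601058959961)
side long_panel_centre 0.72 [346.5 208.8] 753 ((577.2059326171875, -301.2459716796875), (146.2947998046875, 57.29707336425781), 86.47820281982422)
side short_panel_centre 0.79 [321.1 210.5] 506 ((509.66131591796875, -289.2558898925781), (97.33736419677734, 54.23817825317383), 86.617919921875)
side short_panel_centre 0.41 [274.6 149.9] 587 ((503.8952331542969, 57.00101089477539), (192.10470581054688, 59.67448425292969), 78.8427963256836)
side stand_edge 0.6 [333.7 231.1] 2486 ((532.9461059570312, -320.3481750488281), (248.59568786621094, 165.14064025878906), 86.93341064453125)
side pile_top 0.57 [274.6 150.6] 602 ((509.5837097167969, 77.24147033691406), (198.29684448242188, 61.371238708496094), 78.627197265625)
```

View pics/scenem.png

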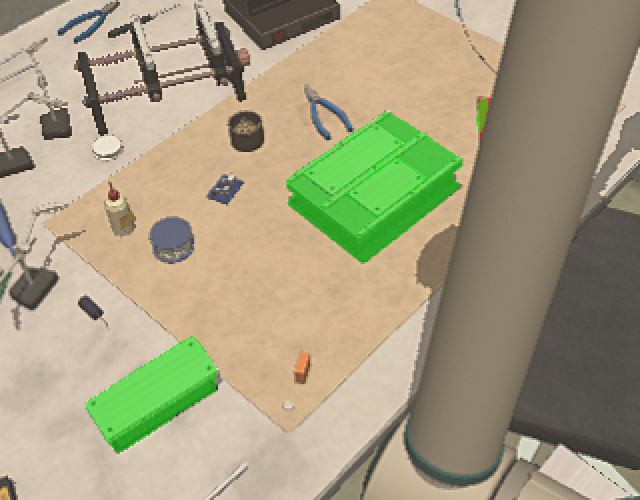

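View pics/sidem.png

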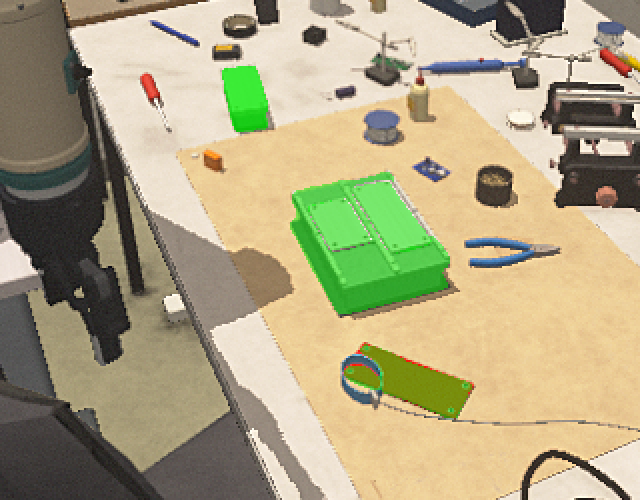

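```bash
cat >> h.py <<'E'
from scipy.spatial.transform import Rotation as Ro
def tool():
    s=manip.get_state(); q=s['ee_rot']; R=Ro.from_quat([q[1],q[2],q[3],q[0]]).as_matrix()
    return s,R
def delta(target,yaw=None):
    """target world TCP; yaw = desired direction angle (deg) in xy of jaw axis mod 180. prints tool shift mm and turn"""
    s,R=tool(); d=R.T@(np.array(target)-s['position'])*1000
    j=np.degrees(np.arctan2(R[1,2],R[0,2])); turn=0
    if yaw is not None:
        a=(yaw-j+90)%180-90   # world ccw yaw
        turn=np.radians(a)*np.sign(R[2,0])
    print('clock',round(s['clock'],2),'pos',np.round(s['position'],4),'jaw deg',round(j,2),'shift',np.round(d,1),'turn',round(turn,4),'w',round(s['width'],4))
    return d,turn
E
python3 - <<'E'
from h import *
s,R=tool(); print(R)
delta([0.565,-0.36,0.28],-4)
cal=viewer.get_calibration('wrist'); print(-np.array(cal['R']).T@cal['t']-s['position'])
E
```

```text
[[ 2.98943060e-06  9.58011846e-01  2.86728623e-01]
 [-9.10109437e-05  2.86728622e-01 -9.58011842e-01]
 [-9.99999996e-01 -2.32315327e-05  8.80467175e-05]]
clock 1.25 pos [ 0.1649 -0.5509  0.2313] jaw deg -73.34 shift [-48.7 438.1 -68.2] turn -1.2102 w 0.0854
[0.0644927  0.01952184 0.14214782]
```

Request:
move_arm:
  rows:
    - [[-49, 60, -8], -0.125, 0]
    - [[-49, 100, -15], -0.25, 0]
    - [[-49, 140, -22], -0.375, 0]
    - [[-49, 180, -29], -0.5, 0]
    - [[-49, 220, -36], -0.625, 0]
    - [[-49, 260, -43], -0.75, 0]
    - [[-49, 300, -50], -0.875, 0]
    - [[-49, 340, -70], -1.0, 0]

```text
clock: 1.92
position: [0.4515, -0.4023, 0.2802]
ee_rot: [0.701, 0.096, 0.7, -0.097]
contact_force: [1.4, -0.8, 0.0]
width: 0.0
```

Run:
```python
from h import *
delta([0.555,-0.29,0.28],-4)
```

```text
clock 1.92 pos [ 0.4515 -0.4023  0.2802] jaw deg -15.7 shift [  0.2 136.1  69.2] turn -0.2042 w 0.0
```

Request:
move_arm:
  rows:
    - [[0, 34, 18], -0.07, 0]
    - [[0, 68, 35], -0.14, 0]
    - [[0, 102, 52], -0.2, 0]
    - [[0, 136, 69], -0.204, 0]
    - [[0, 136, 69], -0.204, 0]
    - [[0, 136, 69], -0.204, 0]

```text
clock: 2.42
position: [0.5559, -0.2883, 0.2799]
ee_rot: [0.707, 0.023, 0.707, -0.024]
contact_force: [-0.8, -1.3, -0.3]
width: -0.0001
```

```bash
cat > look.py <<'E'
from h import *
import sys
n=sys.argv[1]; zt=dict(a.split('=') for a in sys.argv[2:])
delta([0,0,0])
cal=viewer.get_calibration('wrist'); im=viewer.get_image('wrist'); save(n,im)
for t,z in zt.items():
    for r in finder.trace(t,'wrist'):
        m=np.array(r['mask'])
        if m.sum()>50: print(t,round(r['score'],2),np.round(r['centre'],1),m.sum(),rect(cal,m,float(z)))
E
python3 look.py w1.png long_panel_centre=.056 short_panel_centre=.056 stand_edge=.05
```

```text
clock 2.42 pos [ 0.5559 -0.2883  0.2799] jaw deg -3.8 shift [ 279.2  251.3 -573.9] turn 0 w -0.0001
long_panel_centre 0.85 [342.3 177.5] 4843 ((579.8662719726562, -297.9731140136719), (139.6920166015625, 56.35013198852539), 86.101806640625)
long_panel_centre 0.51 [322. 323.] 283 ((541.4800415039062, -508.82952880859375), (32.50127029418945, 14.568320274353027), 86.25997161865234)
short_panel_centre 0.76 [286.7 174.3] 3442 ((512.4628295898438, -287.3201599121094), (94.4742431640625, 58.08060073852539), 86.16666412353516)
stand_edge 0.9 [309.1 159.7] 7997 ((545.3489379882812, -302.3939208984375), (201.2740020751953, 142.8135223388672), 86.3297119140625)
```

View pics/w1.png

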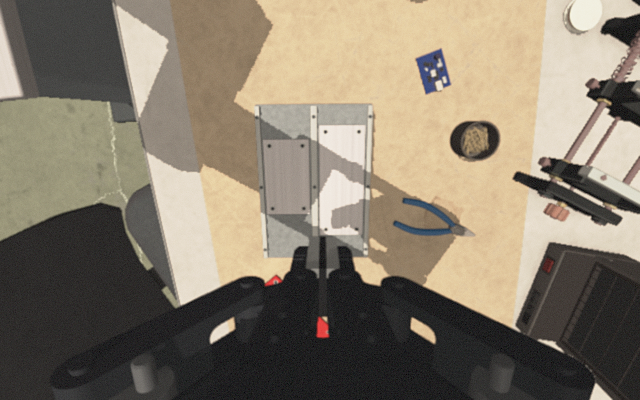

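```bash
cat >> h.py <<'E'
U=np.array([np.cos(np.radians(86.2)),np.sin(np.radians(86.2)),0]); N=np.array([U[1],-U[0],0]); E0=np.array([0.5520,-0.2026,0])
def lane(s,n,z): return E0+U*s+N*n+np.array([0,0,z])
def where():
    s,R=tool(); d=s['position']-E0; print('lane s',round(d@U,4),'n',round(d@N,4),'z',round(d[2],4),'F',np.round(s['contact_force'],1))
E
python3 - <<'E'
from h import *
delta(lane(-.184,.0342,.09),-3.8)
delta(lane(-.184,.0342,.053),-3.8)
E
```

```text
clock 2.62 pos [ 0.5539 -0.2912  0.2802] jaw deg -4.11 shift [190.4 -95.2  26.9] turn -0.0054 w 0.0001
clock 2.62 pos [ 0.5539 -0.2912  0.2802] jaw deg -4.11 shift [227.4 -95.1  26.9] turn -0.0054 w 0.0001
```

Request:
move_arm:
  rows:
    - [[10, -35, 9], -0.005, 0]
    - [[40, -70, 18], -0.005, 0]
    - [[75, -95, 27], -0.005, 0]
    - [[110, -95, 27], -0.005, 0]
    - [[145, -95, 27], -0.005, 0]
    - [[165, -95, 27], -0.005, 0]
    - [[165, -95, 27], -0.005, 0]
    - [[165, -95, 27], -0.005, 0]

```text
clock: 3.28
position: [0.5726, -0.3891, 0.1145]
ee_rot: [0.706, 0.024, 0.707, -0.024]
contact_force: [0.5, -1.0, 1.0]
width: -0.0
```

```bash
python3 - <<'E'
from h import *
where();delta(lane(-.184,.0342,.053),-3.8)
E
python3 look.py w2.png long_panel_centre=.056 stand_edge=.05
python3 - <<'E'
from h import *
where();delta(lane(-.184,.0342,.053),-3.8)
E
```

```text
lane s -0.1848 n 0.0329 z 0.1145 F [ 0.5 -1.   1. ]
clock 3.28 pos [ 0.5726 -0.3891  0.1145] jaw deg -3.95 shift [61.5  0.8  1.3] turn -0.0025 w -0.0
clock 3.28 pos [ 0.5726 -0.3891  0.1145] jaw deg -3.95 shift [ 115.2  348.9 -597.9] turn 0 w -0.0
long_panel_centre 0.84 [323.4  91. ] 16378 ((579.187744140625, -310.5238952636719), (115.16865539550781, 55.989837646484375), 86.80554962158203)
long_panel_centre 0.55 [215.3 281.5] 572 ((484.18585205078125, -434.88140869140625), (35.193790435791016, 11.958657264709473), 24.424226760864258)
stand_edge 0.7 [265.7 177.4] 20499 ((543.4495849609375, -324.597412109375), (155.02183532714844, 143.85690307617188), 86.57056427001953)
lane s -0.1852 n 0.0354 z 0.1182 F [ 1.6 -0.7  0.7]
clock 3.43 pos [ 0.575  -0.3898  0.1182] jaw deg -3.87 shift [65.2  1.6 -1.5] turn -0.0011 w -0.0003
```

View pics/w2.png

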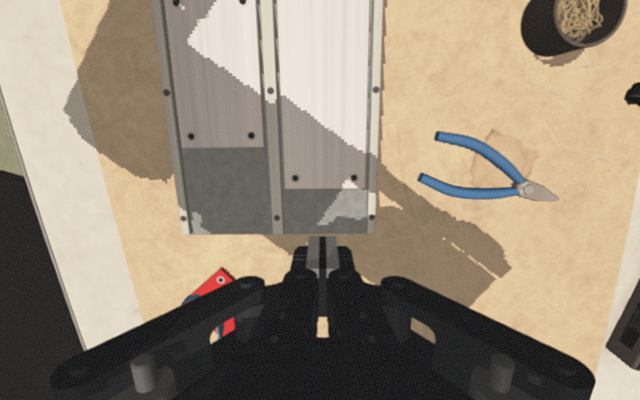

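Request:
move_arm:
  rows:
    - [[20, 1, -1], 0, 0]
    - [[40, 1, -1], 0, 0]
    - [[52, 1, -1], 0, 0]
    - [[54, 1, -1], 0, 0]
    - [[54, 1, -1], 0, 0]
    - [[54, 1, -1], 0, 0]
    - [[54, 1, -1], 0, 0]
    - [[54, 1, -1], 0, 0]

```text
clock: 4.1
position: [0.5751, -0.3895, 0.0656]
ee_rot: [0.709, 0.022, 0.704, -0.026]
contact_force: [0.1, -0.1, 0.4]
width: -0.0001
```

```bash
cat > st.py <<'E'
from h import *
for i in range(4):
    where()
    viewer.get_image('side')
delta(lane(-.184,.0342,.053),-3.8)
save('side_%.2f.png'%manip.get_state()['clock'],viewer.get_image('side')[130:330,220:480].repeat(3,0).repeat(3,1))
E
python3 st.py; ls pics
```

```text
lane s -0.185 n 0.0354 z 0.0656 F [ 0.1 -0.1  0.4]
lane s -0.1849 n 0.0352 z 0.0653 F [-0.1  0.4  0.8]
lane s -0.1848 n 0.0351 z 0.0651 F [-0.2  0.2  0.9]
lane s -0.1847 n 0.0349 z 0.0649 F [ 0.1 -0.6  0.1]
clock 4.3 pos [ 0.5745 -0.3891  0.0647] jaw deg -3.86 shift [11.7  0.7 -0.7] turn -0.0011 w 0.0002
crop0.png
scene0.png
scenem.png
side0.png
side_4.30.png
sidem.png
w1.png
w2.png
wrist0.png
```

Request:
move_arm:
  rows:
    - [[6, 1, -1], 0, 0]
    - [[11, 1, -1], 0, 0]
    - [[11.5, 1, -1], 0, 0]
    - [[11.5, 1, -1], 0, 0]
    - [[11.5, 1, -1], 0, 0]
    - [[11.5, 1, -1], 0, 0]

```text
clock: 4.85
position: [0.5737, -0.3881, 0.053]
ee_rot: [0.708, 0.022, 0.705, -0.026]
contact_force: [-0.3, -0.1, -0.1]
width: -0.0001
```

```bash
python3 st.py
```

```text
lane s -0.1837 n 0.0339 z 0.053 F [-0.3 -0.1 -0.1]
lane s -0.1838 n 0.0339 z 0.0531 F [ 1.  -0.   0.5]
lane s -0.1838 n 0.034 z 0.0532 F [-0.1 -0.7 -0.2]
lane s -0.1837 n 0.034 z 0.0532 F [ 0.1  0.8 -1. ]
clock 5.05 pos [ 0.5737 -0.3881  0.0532] jaw deg -3.86 shift [ 0.2 -0.3  0.2] turn -0.0011 w -0.0
```

Request:
move_arm:
  rows:
    - [[0, 5, 0], 0, 0]
    - [[0, 11, 0], 0, 0]
    - [[0, 18, 0], 0, 0]
    - [[0, 25, 0], 0, 0]
    - [[0, 32, 0], 0, 0]
    - [[0, 39, 0], 0, 0]
    - [[0, 46, 0], 0, 0]
    - [[0, 52, 0], 0, 0]

```text
clock: 5.77
position: [0.5773, -0.3355, 0.0532]
ee_rot: [0.709, 0.022, 0.705, -0.026]
contact_force: [-0.1, -1.9, 1.7]
width: -0.0001
```

```bash
python3 - <<'E'
from h import *
where()
E
python3 look.py w3.png long_panel_centre=.056 stand_edge=.05;  python3 st.py; ls pics
```

```text
lane s -0.1309 n 0.0341 z 0.0532 F [-0.1 -1.9  1.7]
clock 5.77 pos [ 0.5773 -0.3355  0.0532] jaw deg -3.84 shift [  48.2  296.3 -598.8] turn 0 w -0.0001
long_panel_centre 0.55 [320.3 112.8] 29004 ((581.8876342773438, -272.3223876953125), (103.61669921875, 56.078372955322266), 86.67509460449219)
stand_edge 0.75 [233.2 117.9] 32271 ((523.79052734375, -295.22650146484375), (164.51022338867188, 103.18575286865234), 86.69087219238281)
lane s -0.1306 n 0.0339 z 0.0529 F [-1.   0.3 -0.9]
lane s -0.1311 n 0.0338 z 0.0528 F [-0.2  0.1  0.4]
lane s -0.1314 n 0.0339 z 0.0527 F [-0.   0.3  0.1]
lane s -0.1316 n 0.0339 z 0.0527 F [ 0.3 -0.4  0.4]
clock 6.12 pos [ 0.5771 -0.3363  0.0527] jaw deg -3.88 shift [ -0.  -52.2   0.4] turn -0.0014 w 0.0003
crop0.png
scene0.png
scenem.png
side0.png
side_4.30.png
side_5.05.png
side_6.12.png
sidem.png
w1.png
w2.png
w3.png
wrist0.png
```

View pics/w3.png

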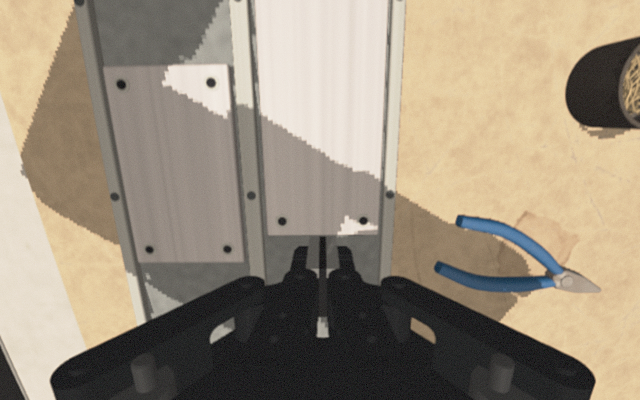

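Run:
```python
from h import *
cal=viewer.get_calibration('wrist')
for p in [(300,235),(322,235)]:
    d=onz(cal,p,.056)-E0; print(d@U,d@N)
for s,n in [(-.131,.034),(-.12,.034)]: print(proj(cal,lane(s,n,.053)))
im=cv2.imread('pics/side_6.12.png'); print(im.shape)
c=viewer.get_calibration('side')
```

```text
-0.12005937428272262 0.02330658140504028
-0.1200829306853859 0.034228688133048496
[321.55995622 252.51689517]
[321.52876844 232.61238079]
(600, 780, 3)
```

View pics/side_6.12.png

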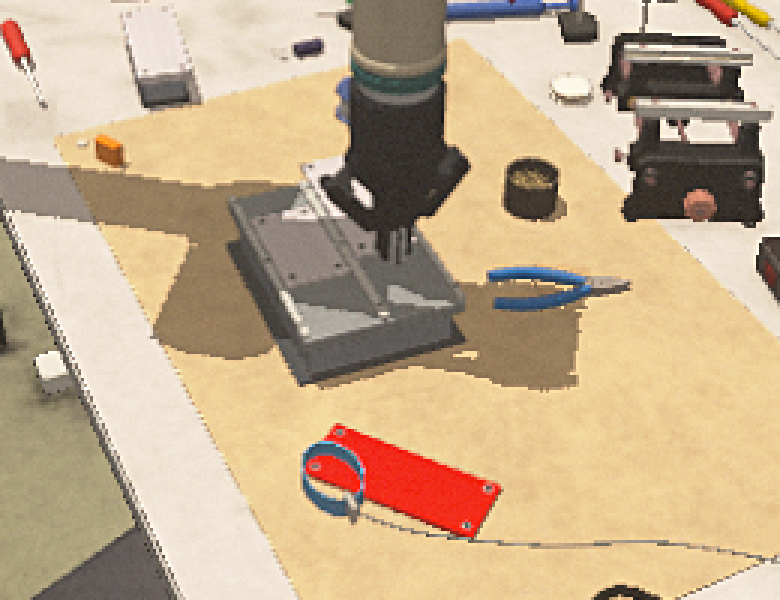

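Request:
move_arm:
  rows:
    - [[0, 4, 0], 0, 0]
    - [[0, 9, 0], 0, 0]
    - [[0, 14, 0], 0, 0]
    - [[0, 19, 0], 0, 0]
    - [[0, 23, 0], 0, 0]
    - [[0, 26, 0], 0, 0]
    - [[0, 27, 0], 0, 0]
    - [[0, 27, 0], 0, 0]

```text
clock: 6.83
position: [0.5789, -0.3089, 0.0526]
ee_rot: [0.708, 0.022, 0.705, -0.026]
contact_force: [0.0, -0.0, 0.5]
width: 0.0002
```

```bash
python3 - <<'E'
from h import *
where()
E
python3 look.py w4.png long_panel_centre=.056 stand_edge=.05
```

```text
lane s -0.1042 n 0.0339 z 0.0526 F [ 0.  -0.   0.5]
clock 6.83 pos [ 0.5789 -0.3089  0.0526] jaw deg -3.86 shift [  48.5  269.4 -598.6] turn 0 w 0.0002
long_panel_centre 0.78 [321.2 112.9] 28961 ((583.8313598632812, -245.4383544921875), (102.53050231933594, 55.857791900634766), 86.08863830566406)
long_panel_centre 0.18 [181.3 206.5] 19155 ((513.5013427734375, -287.6279296875), (94.4677963256836, 56.73139190673828), 86.47122955322266)
stand_edge 0.66 [213.  113.6] 30037 ((546.1184692382812, -276.9355773925781), (150.5531463623047, 145.23184204101562), 86.7540054321289)
```

View pics/w4.png

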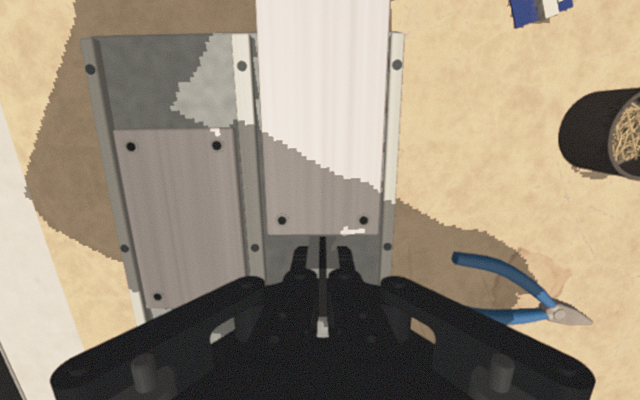

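Request:
move_arm:
  rows:
    - [[-5, -4, 0], 0, 0]
    - [[-40, -4, 0], 0, 20]
    - [[-75, 10, 0], 0, 50]
    - [[-100, 40, 0], 0, 85]
    - [[-110, 75, 0], 0, 85]
    - [[-110, 110, 0], 0, 85]
    - [[-110, 128, 0], 0, 85]
    - [[-110, 128, 0], 0, 85]

```text
clock: 7.65
position: [0.5871, -0.1774, 0.163]
ee_rot: [0.709, 0.022, 0.705, -0.024]
contact_force: [-0.1, -0.3, -0.3]
width: 0.083
```

```bash
python3 - <<'E'
from h import *
where()
E
python3 look.py w5.png long_panel_centre=.056 short_panel_centre=.056 stand_edge=.05
python3 - <<'E'
from h import *
where(); delta(lane(.025,.0342,.08),-3.8)
E
```

```text
lane s 0.0275 n 0.0333 z 0.163 F [-0.1 -0.3 -0.3]
clock 7.65 pos [ 0.5871 -0.1774  0.163 ] jaw deg -3.7 shift [ 159.3  139.6 -598.2] turn 0 w 0.083
long_panel_centre 0.85 [321.9 246. ] 8750 ((585.6264038085938, -226.14581298828125), (138.91949462890625, 56.706207275390625), 86.23867797851562)
short_panel_centre 0.86 [256.  304.8] 3668 ((513.4054565429688, -282.79083251953125), (87.41529083251953, 58.09431838989258), 86.58338928222656)
stand_edge 0.76 [277.9 252.5] 6675 ((547.90966796875, -254.33392333984375), (132.61813354492188, 142.84014892578125), 86.72039794921875)
lane s 0.0224 n 0.0338 z 0.162 F [-0.2 -0.4  0.1]
clock 7.85 pos [ 0.5872 -0.1825  0.162 ] jaw deg -3.93 shift [82.  3.  0.] turn -0.0023 w 0.0851
```

View pics/w5.png

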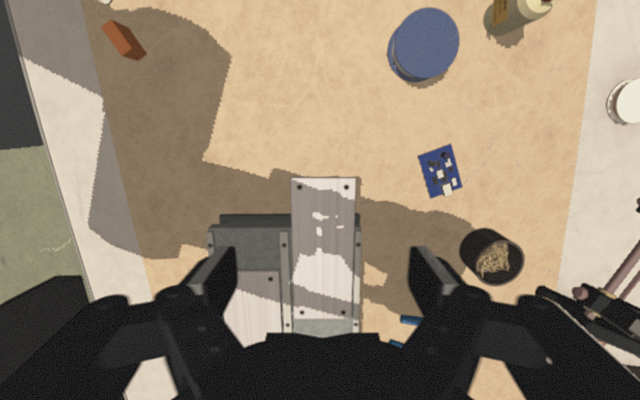

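Run:
```python
from h import *
cal=viewer.get_calibration('wrist')
for p,z in [((225,228),.05),((270,228),.05),((225,217),.05),((270,217),.05),((325,178),.056),((292,178),.056),((356,178),.056)]:
    d=onz(cal,p,z)-E0; print(p,d@U,d@N)
delta(lane(.025,.0347,.03),-3.85)
```

```text
(225, 228) -0.005569481274534143 -0.053327346154348476
(270, 228) -0.005640355354374153 -0.012515913745366803
(225, 217) 0.004925466691231797 -0.0523747990439228
(270, 217) 0.004838609107984717 -0.011998378278081718
(325, 178) 0.04133225920783721 0.03706795532400275
(292, 178) 0.04140431230573095 0.0092930172903906
(356, 178) 0.04127751152018598 0.06318657460842596
clock 7.85 pos [ 0.5872 -0.1825  0.162 ] jaw deg -3.93 shift [132.    3.3   0.3] turn -0.0014 w 0.0851
```

Request:
move_arm:
  rows:
    - [[30, 3, 1], 0, 85]
    - [[60, 3, 1], 0, 85]
    - [[90, 3, 1], 0, 85]
    - [[112, 3, 1], 0, 85]
    - [[126, 3, 1], 0, 85]
    - [[131, 3, 1], 0, 85]
    - [[132, 3, 1], 0, 85]
    - [[132, 3, 1], 0, 85]

```text
clock: 8.52
position: [0.5894, -0.1815, 0.0301]
ee_rot: [0.709, 0.022, 0.705, -0.027]
contact_force: [-0.9, 0.7, 1.2]
width: 0.0847
```

```bash
python3 st.py; python3 look.py w6.png long_panel_centre=.056; ls pics|grep side_
```

```text
lane s 0.0235 n 0.0359 z 0.0301 F [-0.9  0.7  1.2]
lane s 0.0237 n 0.0363 z 0.0308 F [0.4 0.4 0.4]
lane s 0.0238 n 0.0365 z 0.0312 F [-0.2 -0.3 -0.1]
lane s 0.024 n 0.0365 z 0.0313 F [ 0.6 -0.  -0.6]
clock 8.72 pos [ 0.5899 -0.1809  0.0313] jaw deg -3.94 shift [ -20.3 -208.3   -1.5] turn -0.0024 w 0.0852
clock 8.77 pos [ 0.5898 -0.1807  0.0312] jaw deg -3.93 shift [  25.9  140.1 -601. ] turn 0 w 0.0848
long_panel_centre 0.87 [318.1 278.8] 13790 ((587.9515991210938, -184.1334228515625), (57.4886474609375, 56.60476303100586), 86.6096420288086)
side_4.30.png
side_5.05.png
side_6.12.png
side_8.72.png
```

View pics/w6.png

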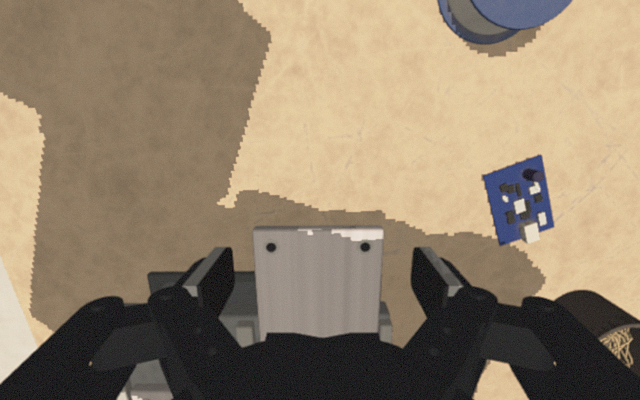

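Request:
move_arm:
  rows:
    - [[0, 0, -1.5], 0, 85]
    - [[0, 0, -1.8], 0, 70]
    - [[0, 0, -1.8], 0, 60]
    - [[0, 0, -1.8], 0, 45]
    - [[0, 0, -1.8], 0, 45]
    - [[0, 0, -1.8], 0, 45]
    - [[0, 0, -1.8], 0, 45]
    - [[0, 0, -1.8], 0, 45]
  force: 70

```text
clock: 9.53
position: [0.5877, -0.1803, 0.0312]
ee_rot: [0.709, 0.022, 0.704, -0.026]
contact_force: [-1.0, 1.2, 4.7]
width: 0.0543
```

```bash
python3 - <<'E'
from h import *
where();
E
python3 look.py w7.png long_panel_centre=.056
```

```text
lane s 0.0246 n 0.0341 z 0.0312 F [-1.   1.2  4.7]
clock 9.53 pos [ 0.5877 -0.1803  0.0312] jaw deg -3.92 shift [  26.3  139.8 -598.8] turn 0 w 0.0543
long_panel_centre 0.94 [321.1 279.3] 13199 ((587.966552734375, -182.9585723876953), (54.90494155883789, 55.4642219543457), 85.3897476196289)
```

View pics/w7.png

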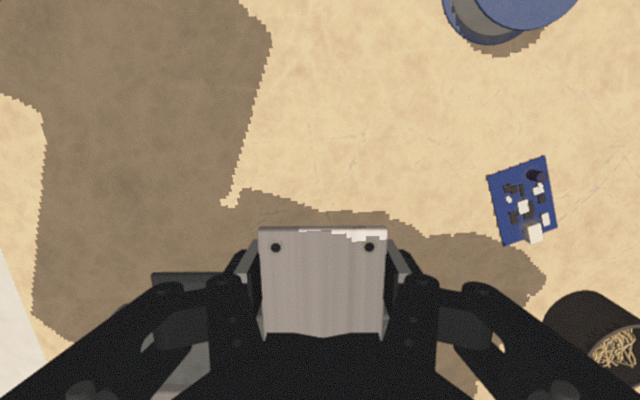

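Request:
move_arm:
  rows:
    - [[-4, 0, 0], 0, 45]
    - [[-12, 0, 0], 0, 45]
    - [[-25, 0, 0], 0, 45]
    - [[-45, 0, 0], 0, 45]
    - [[-65, 0, 0], 0, 45]
    - [[-80, 0, 0], 0, 45]
    - [[-90, 0, 0], 0, 45]
    - [[-90, 0, 0], 0, 45]
  force: 90

```text
clock: 10.3
position: [0.5886, -0.1803, 0.1237]
ee_rot: [0.711, 0.021, 0.703, -0.027]
contact_force: [0.1, -0.7, -0.8]
width: 0.0538
```

```bash
python3 st.py; python3 look.py w8.png long_panel_centre=.15; ls pics|grep side_
python3 - <<'E'
from h import *
cal=viewer.get_calibration('side')
for c in ['scene','side']:
    viewer.get_image(c)
    for t in ['pile_top']:
        for r in finder.trace(t,c): print(c,t,r['score'],r['centre'],rect(viewer.get_calibration(c),np.array(r['mask']),.0422))
E
```

```text
lane s 0.0247 n 0.035 z 0.1237 F [ 0.1 -0.7 -0.8]
lane s 0.025 n 0.0341 z 0.1221 F [ 0.   0.1 -1.8]
lane s 0.0253 n 0.0333 z 0.1209 F [-0.5 -0.2 -1.8]
lane s 0.0255 n 0.0328 z 0.1202 F [-1.7  0.  -1. ]
clock 10.5 pos [ 0.5862 -0.1793  0.1198] jaw deg -3.92 shift [  68.  -209.2    1.7] turn -0.0022 w 0.0536
clock 10.55 pos [ 0.5862 -0.1793  0.1198] jaw deg -3.93 shift [ 116.5  139.4 -597.6] turn 0 w 0.0535
long_panel_centre 0.84 [322.8 279.4] 13256 ((586.7257080078125, -178.72914123535156), (52.63801193237305, 52.57373046875), 86.12582397460938)
side_10.50.png
side_4.30.png
side_5.05.png
side_6.12.png
side_8.72.png
scene pile_top 0.62 [223.9, 297.3] ((506.68084716796875, 114.71259307861328), (138.9578857421875, 79.14619445800781), 80.65546417236328)
side pile_top 0.72 [273.7, 150.5] ((510.1291198730469, 79.9524154663086), (194.33790588378906, 57.9684944152832), 78.57833099365234)
```

View pics/w8.png

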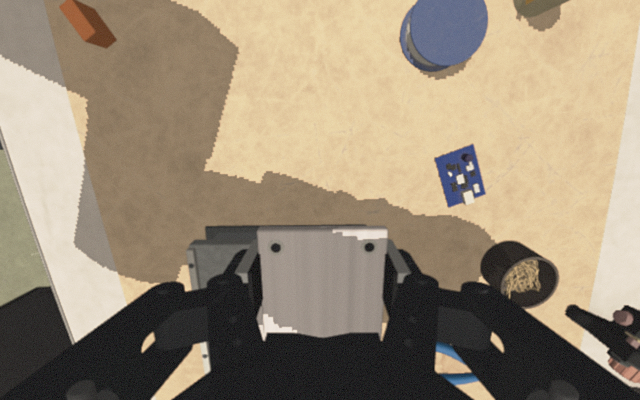

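Run:
```python
from h import *
delta([.494,.026,.22],-9.5)
cal=viewer.get_calibration('scene'); print(onz(cal,(236,214),.03),onz(cal,(210,195),.06))
```

```text
clock 10.85 pos [ 0.5869 -0.1796  0.1207] jaw deg -3.93 shift [-101.1  198.2 -106.2] turn 0.0973 w 0.0538
[ 0.68789716 -0.05900961  0.03      ] [ 0.76707794 -0.04274034  0.06      ]
```

View pics/side_10.50.png

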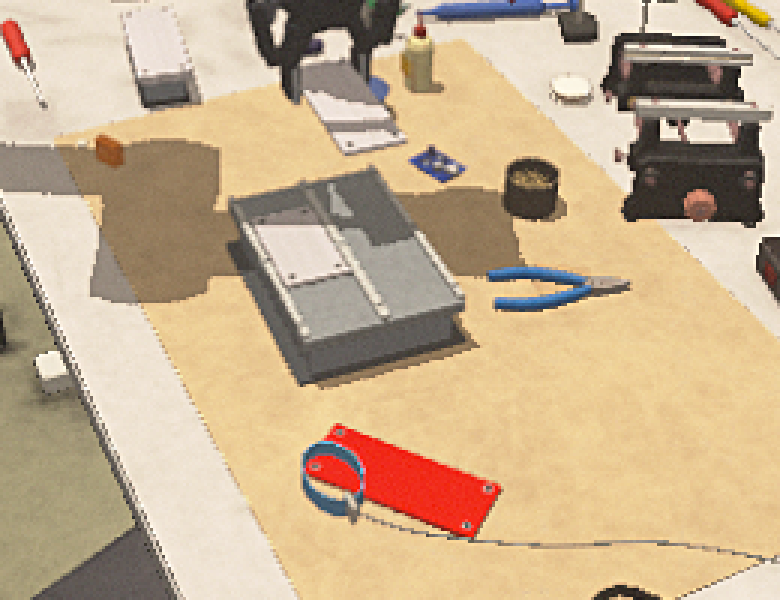

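Request:
move_arm:
  rows:
    - [[-15, 10, -5], 0, 45]
    - [[-35, 30, -18], 0.01, 45]
    - [[-60, 55, -32], 0.03, 45]
    - [[-80, 82, -46], 0.045, 45]
    - [[-95, 110, -61], 0.06, 45]
    - [[-101, 140, -76], 0.075, 45]
    - [[-101, 165, -90], 0.09, 45]
    - [[-101, 185, -100], 0.097, 45]

```text
clock: 11.52
position: [0.4981, 0.0144, 0.2208]
ee_rot: [0.707, 0.057, 0.702, -0.06]
contact_force: [0.0, 0.1, -1.5]
width: 0.0539
```

Request:
move_arm:
  rows:
    - [[0, 10, -5], 0, 45]
    - [[0, 10, -5], 0, 45]
    - [[0, 10, -5], 0, 45]
    - [[0, 10, -5], 0, 45]

```text
clock: 11.85
position: [0.4956, 0.0242, 0.2208]
ee_rot: [0.707, 0.056, 0.702, -0.061]
contact_force: [-0.1, 0.4, -0.7]
width: 0.0535
```

```bash
python3 look.py w9.png pile_top=.0422 long_panel_centre=.24
```

```text
clock 11.85 pos [0.4956 0.0242 0.2208] jaw deg -9.48 shift [ 217.3 -104.3 -486.6] turn 0 w 0.0535
pile_top 0.67 [327.5  90.2] 7891 ((517.46435546875, 109.68336486816406), (138.9871826171875, 56.820552825927734), 79.51396942138672)
long_panel_centre 0.83 [323.2 278.6] 13449 ((494.8601379394531, 18.108427047729492), (58.71418762207031, 58.18646240234375), 80.82354736328125)
```

View pics/w9.png

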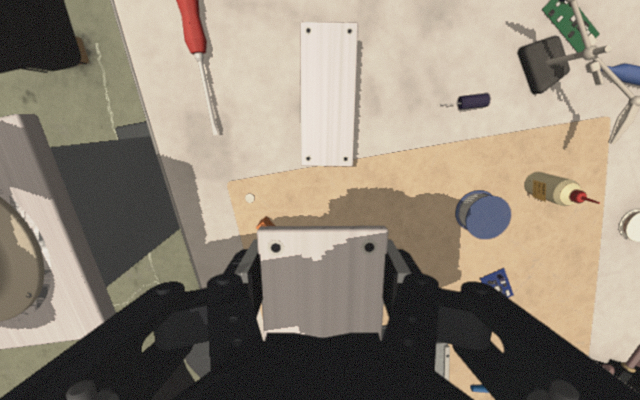

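Run:
```python
from h import *
cal=viewer.get_calibration('wrist'); s,R=tool()
for p in [(258,229),(322,228),(388,228),(276,247),(370,247)]:
    print(p,R.T@(onz(cal,p,s['position'][2]+.0248)-s['position']))
for p in [(302,23),(357,22),(303,165),(354,166)]: print(p,onz(cal,p,.0422))
```

```text
(258, 229) [-0.0251087   0.02309207 -0.02631608]
(322, 228) [-0.02491496  0.02350558  0.00036991]
(388, 228) [-0.02471231  0.02344049  0.02794765]
(276, 247) [-0.02501563  0.01493979 -0.01914772]
(370, 247) [-0.02472217  0.01484979  0.0207903 ]
(302, 23) [0.50366375 0.18118318 0.0422    ]
(357, 22) [0.55597205 0.1734433  0.0422    ]
(303, 165) [0.47975256 0.04590525 0.0422    ]
(354, 166) [0.53369894 0.03572218 0.0422    ]
```

```bash
cat >> h.py <<'E'
PT=np.array([.5253,.1554])
E
python3 - <<'E'
from h import *
delta([*PT,.05],-10)
E
```

```text
clock 12.0 pos [0.4954 0.024  0.2205] jaw deg -9.55 shift [169.9 135.4   6.4] turn 0.0079 w 0.0537
```

Request:
move_arm:
  rows:
    - [[5, 12, 1], 0, 45]
    - [[15, 35, 2], 0.004, 45]
    - [[35, 62, 3], 0.008, 45]
    - [[60, 90, 5], 0.008, 45]
    - [[90, 115, 6], 0.008, 45]
    - [[115, 130, 6], 0.008, 45]
    - [[132, 135, 6], 0.008, 45]
    - [[140, 135, 6], 0.008, 45]

```text
clock: 12.67
position: [0.5233, 0.1568, 0.0765]
ee_rot: [0.705, 0.059, 0.704, -0.063]
contact_force: [-0.2, -0.2, -0.9]
width: 0.0538
```

Request:
move_arm:
  rows:
    - [[10, 0, 0], 0, 45]
    - [[20, 0, 0], 0, 45]
    - [[20, 0, 0], 0, 45]
    - [[20, 0, 0], 0, 45]

```text
clock: 13.0
position: [0.5234, 0.1562, 0.0564]
ee_rot: [0.705, 0.059, 0.704, -0.064]
contact_force: [0.0, 0.5, -1.3]
width: 0.0538
```

Run:
```python
from h import *
delta([*PT,.03],-10)
s,R=tool();print(R[:,0])
save('s10.png',viewer.get_image('scene')[220:360,140:330].repeat(4,0).repeat(4,1))
save('w10.png',viewer.get_image('wrist'))
save('d10.png',viewer.get_image('side')[80:220,200:390].repeat(4,0).repeat(4,1))
delta([*PT,.03],-10)
```

```text
clock 13.0 pos [0.5234 0.1562 0.0564] jaw deg -9.98 shift [26.4 -0.3  2. ] turn 0.0004 w 0.0538
[ 0.0010198  -0.00641812 -0.99997888]
clock 13.15 pos [0.5242 0.1564 0.0576] jaw deg -9.97 shift [27.6 -0.7  1.1] turn 0.0005 w 0.0541
```

View pics/s10.png

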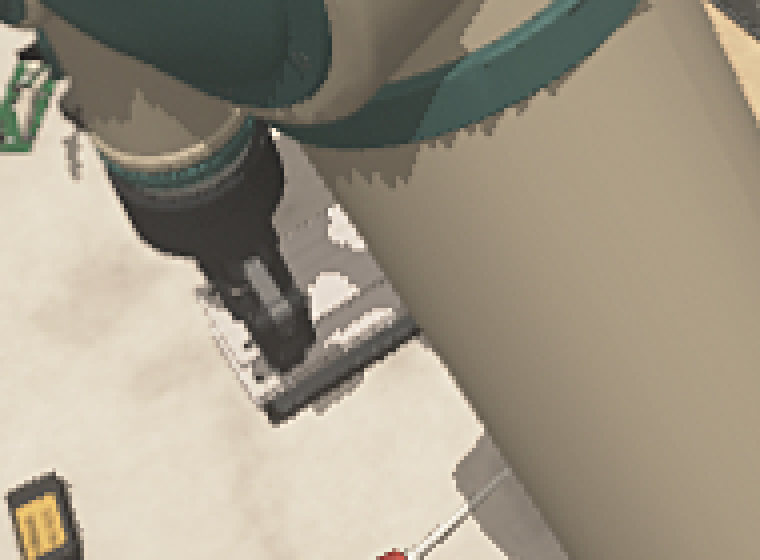

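View pics/w10.png

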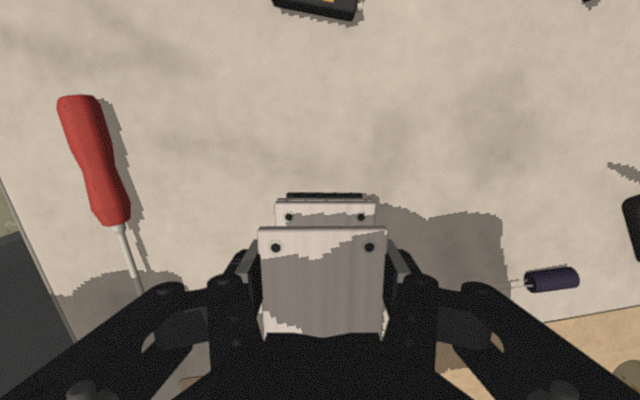

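View pics/d10.png

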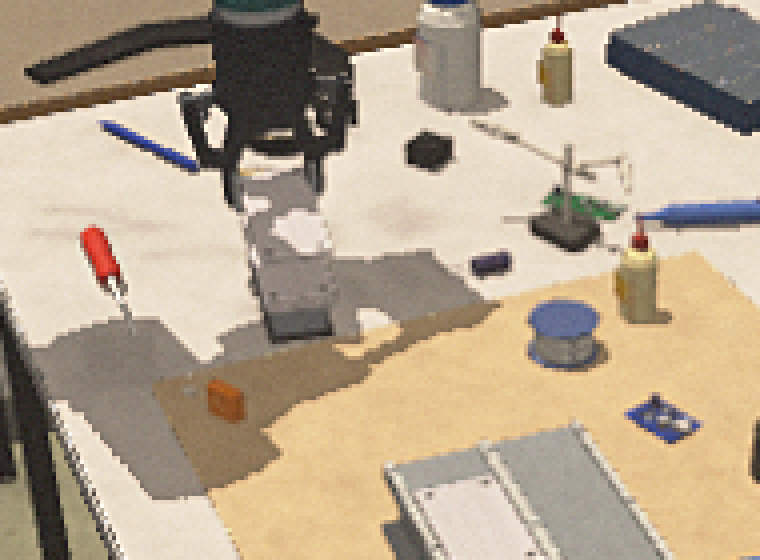

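Run:
```python
from h import *
cal=viewer.get_calibration('wrist'); s,R=tool()
im=cv2.imread('pics/w10.png')[180:270,230:420]; cv2.imwrite('pics/w10c.png',cv2.resize(im,None,fx=4,fy=4,interpolation=cv2.INTER_NEAREST))
f=lambda p,z:np.round((R.T@(onz(cal,p,z)-s['position']))[1:]*1000,1)
for p in [(275,201),(377,201),(289,217),(361,217)]: print('pile',p,f(p,.0422))
for p in [(258,228),(388,228),(276,247),(370,247)]: print('pan',p,f(p,s['position'][2]+.0248),f(p,s['position'][2]+.0228))
```

```text
pile (275, 201) [ 24.2 -25.3]
pile (377, 201) [24.2 30.3]
pile (289, 217) [ 15. -18.]
pile (361, 217) [15.  21.9]
pan (258, 228) [ 23.5 -26.3] [ 22.8 -26.8]
pan (388, 228) [23.5 27.9] [22.7 28.4]
pan (276, 247) [ 14.9 -19.2] [ 14.  -19.5]
pan (370, 247) [14.9 20.8] [14.  21.1]
```

View pics/w10c.png

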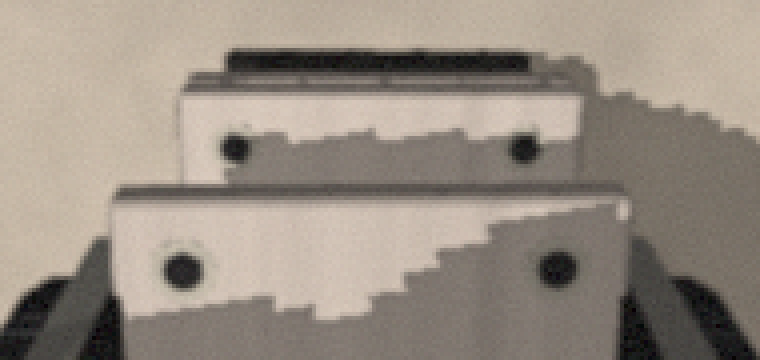

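Request:
move_arm:
  rows:
    - [[6, 0, 1], 0, 45]
    - [[12, 0, 1.1], 0, 45]
    - [[18, 0, 1.1], 0, 45]
    - [[23, 0, 1.1], 0, 45]
    - [[27, 0, 1.1], 0, 45]
    - [[28.5, 0, 1.1], 0, 45]
    - [[28.5, 0, 1.1], 0, 45]
    - [[28.5, 0, 1.1], 0, 45]

```text
clock: 13.82
position: [0.526, 0.1562, 0.0371]
ee_rot: [0.707, 0.06, 0.702, -0.063]
contact_force: [-12.1, -3.5, 57.9]
width: 0.0538
```

Run:
```python
from h import *
delta([*PT,.023],-10); save('w11.png',viewer.get_image('wrist')); im=cv2.imread('pics/w11.png')[180:270,230:420]; cv2.imwrite('pics/w11c.png',cv2.resize(im,None,fx=4,fy=4,interpolation=cv2.INTER_NEAREST))
delta([*PT,.023],-10); where()
```

```text
clock 13.82 pos [0.526  0.1562 0.0371] jaw deg -9.94 shift [14.1 -0.8 -0.7] turn 0.001 w 0.0538
clock 13.87 pos [0.526  0.1562 0.0372] jaw deg -9.94 shift [14.2 -0.9 -0.7] turn 0.001 w 0.0536
lane s 0.3563 n -0.0497 z 0.0372 F [-11.1  -2.6  57.3]
```

View pics/w11c.png

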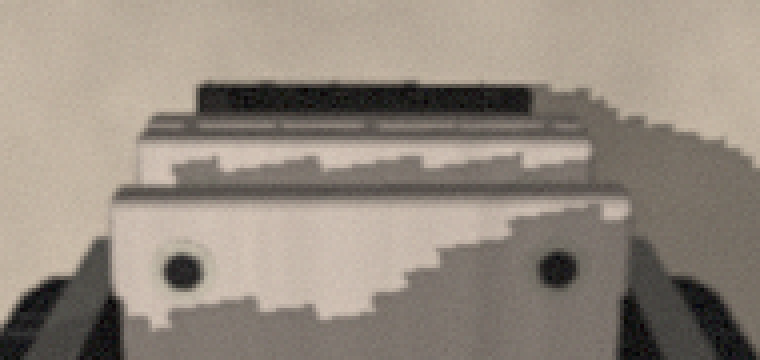

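The fingertips have touched the rim of the pile's top: they are at about z=0.042, with 58 N on the wrist. They grip a 56 mm panel over a 56 mm pile and hang about 14 mm below the panel. I'll lift off and set the panel down with its gripped end past the pile's far end. Then I can regrip it with just the fingertips and slide it back into line.

Request:
move_arm:
  rows:
    - [[-6, 0, -1], 0, 45]
    - [[-14, 0, -1], 0, 45]
    - [[-22, 5, -1], 0, 45]
    - [[-22, 15, -1], 0, 45]
    - [[-22, 26, -1], 0, 45]
    - [[-22, 34, -1], 0, 45]
    - [[-22, 37, -1], 0, 45]
    - [[-22, 37, -1], 0, 45]

```text
clock: 14.53
position: [0.531, 0.1941, 0.0578]
ee_rot: [0.707, 0.059, 0.702, -0.063]
contact_force: [-0.2, -0.8, -0.6]
width: 0.0534
```

```bash
cat > wh.py <<'E'
from h import *
import sys
PC=np.array([.518,.1094,0]); a=np.radians(80.0); PU=np.array([np.cos(a),np.sin(a),0]); PN=np.array([PU[1],-PU[0],0])
def pw():
    s,R=tool(); d=s['position']-PC; print('t %.2f'%s['clock'],'pile s %.1f n %.1f z %.1f'%(d@PU*1e3,d@PN*1e3,d[2]*1e3),'F',np.round(s['contact_force'],1),'w',round(s['width'],4),'x',np.round(R[:,0],3),'jaw',round(np.degrees(np.arctan2(R[1,2],R[0,2])),2))
if __name__=='__main__':
    pw()
    n=sys.argv[1]; im=viewer.get_image('wrist'); save(n,im)
    save('d'+n,viewer.get_image('side')[80:220,200:390].repeat(4,0).repeat(4,1)); pw()
E
python3 wh.py w12.png
```

```text
t 14.53 pile s 85.7 n -1.9 z 57.8 F [-0.2 -0.8 -0.6] w 0.0534 x [ 0.005 -0.006 -1.   ] jaw -9.85
t 14.63 pile s 84.7 n -1.9 z 58.2 F [-0.3 -0.4 -1.5] w 0.0539 x [ 0.005 -0.006 -1.   ] jaw -9.9
```

View pics/w12.png

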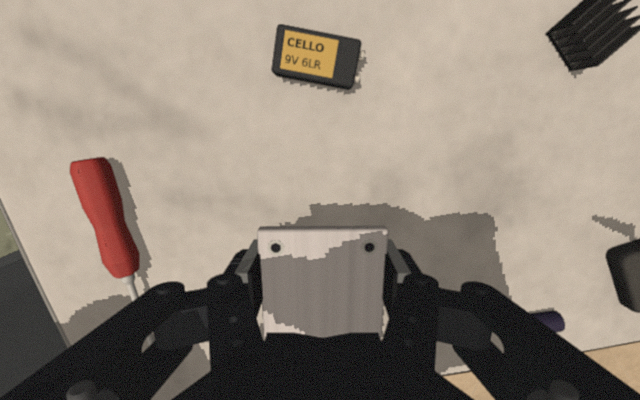

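View pics/dw12.png

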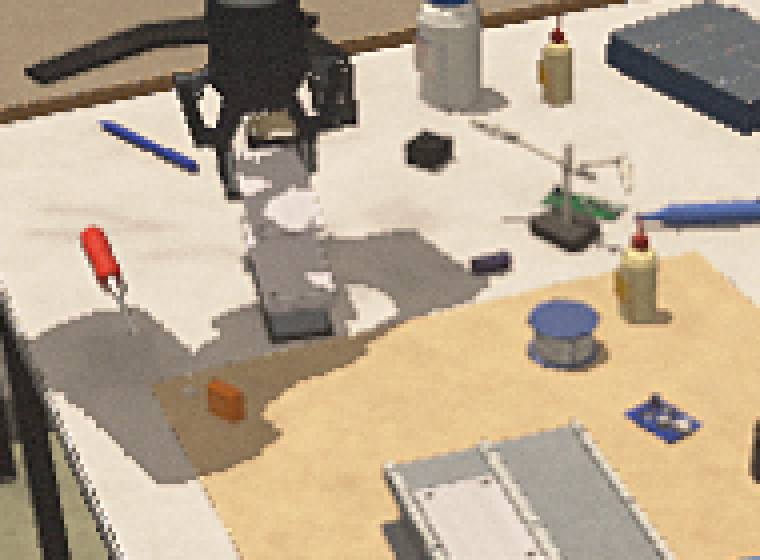

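Request:
move_arm:
  rows:
    - [[6, 1, 0.9], 0, 45]
    - [[13, 1, 0.9], 0, 45]
    - [[20, 1, 0.9], 0, 45]
    - [[26, 1, 0.9], 0, 45]
    - [[30, 1, 0.9], 0, 45]
    - [[31, 1, 0.9], 0, 45]
    - [[31, 1, 0.9], 0, 45]

```text
clock: 15.22
position: [0.5317, 0.1936, 0.0266]
ee_rot: [0.706, 0.059, 0.703, -0.063]
contact_force: [-0.7, -0.6, -1.3]
width: 0.0533
```

```bash
python3 wh.py w13.png
```

```text
t 15.22 pile s 85.3 n -1.1 z 26.6 F [-0.7 -0.6 -1.3] w 0.0533 x [ 0.004 -0.006 -1.   ] jaw -9.9
t 15.32 pile s 85.5 n -0.6 z 27.3 F [ 0.1 -0.8 -1.1] w 0.0534 x [ 0.006 -0.006 -1.   ] jaw -9.9
```

View pics/dw13.png

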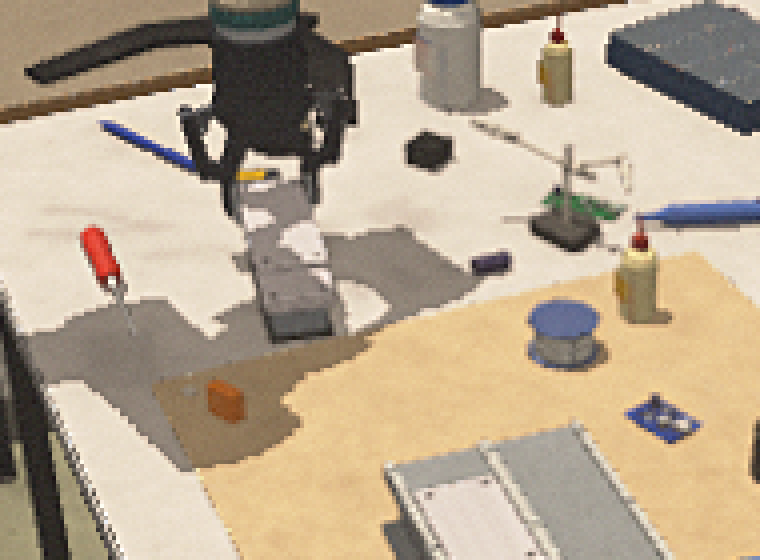

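Not in contact yet, so I'll lower slowly.

Request:
move_arm:
  rows:
    - [[1, 0, 0], 0, 45]
    - [[2, 0, 0], 0, 45]
    - [[2.7, 0, 0], 0, 45]
    - [[3.3, 0, 0], 0, 45]
    - [[3.7, 0, 0], 0, 45]
    - [[3.7, 0, 0], 0, 45]

```text
clock: 15.82
position: [0.5323, 0.1938, 0.0239]
ee_rot: [0.707, 0.059, 0.702, -0.063]
contact_force: [-0.4, 0.4, 1.3]
width: 0.054
```

```bash
python3 wh.py w14.png
```

```text
t 15.82 pile s 85.6 n -0.5 z 23.9 F [-0.4  0.4  1.3] w 0.054 x [ 0.006 -0.006 -1.   ] jaw -9.9
t 15.92 pile s 85.6 n -0.5 z 23.9 F [-0.2  0.3  3.2] w 0.0536 x [ 0.006 -0.006 -1.   ] jaw -9.89
```

Request:
move_arm:
  rows:
    - [[0.5, 0, -0.4], 0, 45]
    - [[0.5, 0, -0.4], 0, 45]
    - [[0.5, 0, -0.4], 0, 58]
    - [[0.5, 0, -0.4], 0, 64]
    - [[0.5, 0, -0.4], 0, 72]
    - [[0.5, 0, -0.4], 0, 72]
    - [[0.5, 0, -0.4], 0, 72]
  force: 40

```text
clock: 16.5
position: [0.5318, 0.1938, 0.0232]
ee_rot: [0.707, 0.059, 0.702, -0.063]
contact_force: [0.9, -0.5, -0.5]
width: 0.0718
```

```bash
python3 wh.py w15.png
```

```text
t 16.50 pile s 85.6 n -1.1 z 23.2 F [ 0.9 -0.5 -0.5] w 0.0718 x [ 0.006 -0.006 -1.   ] jaw -9.89
t 16.60 pile s 85.6 n -1.0 z 23.2 F [-0.9 -0.2  1. ] w 0.0719 x [ 0.006 -0.006 -1.   ] jaw -9.9
```

View pics/w15.png

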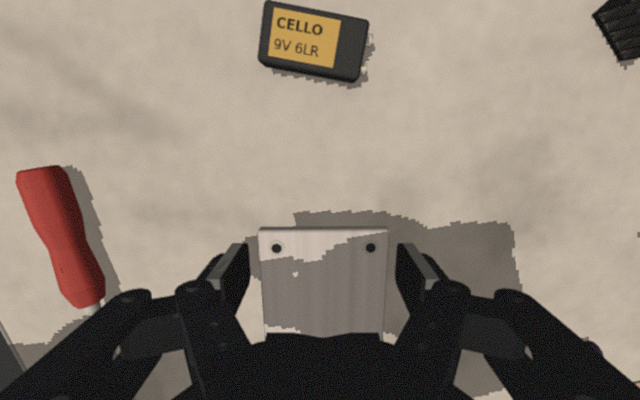

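View pics/dw15.png

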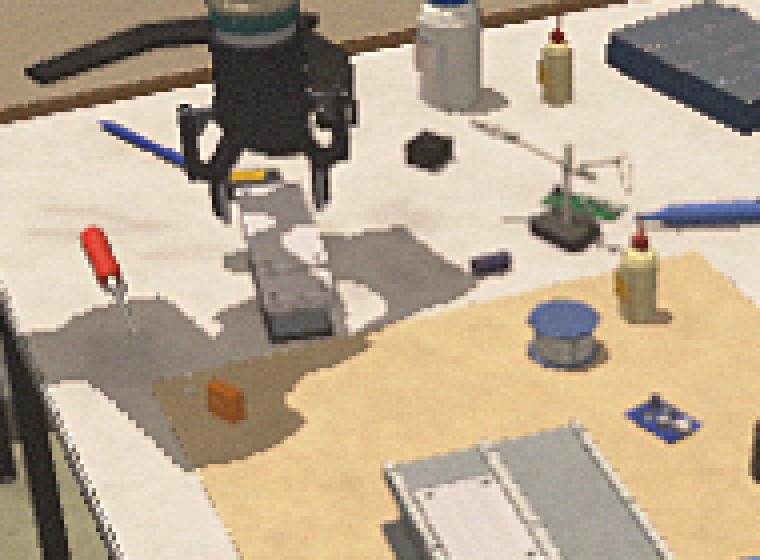

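Request:
move_arm:
  rows:
    - [[-8, 0, 0], 0, 75]
    - [[-18, 0, 0], 0, 75]
    - [[-24, -8, 0.5], 0, 75]
    - [[-24, -20, 0.5], 0, 75]
    - [[-24, -33, 0.5], 0, 75]
    - [[-24, -43, 0.5], 0, 75]
    - [[-22, -47, 0.5], 0, 75]
    - [[-18, -47, 0.5], 0, 75]

```text
clock: 17.27
position: [0.5239, 0.146, 0.0414]
ee_rot: [0.707, 0.06, 0.702, -0.064]
contact_force: [-0.1, 1.1, 0.1]
width: 0.0749
```

```bash
python3 wh.py w16.png; python3 look.py w16b.png long_panel_centre=.0482; python3 wh.py w17.png
```

```text
t 17.27 pile s 37.1 n -0.5 z 41.4 F [-0.1  1.1  0.1] w 0.0749 x [ 0.006 -0.006 -1.   ] jaw -10.02
t 17.37 pile s 38.0 n -1.1 z 40.6 F [ 0.4 -0.9  0.9] w 0.0752 x [ 0.004 -0.006 -1.   ] jaw -9.97
clock 17.37 pos [0.5235 0.1471 0.0406] jaw deg -9.97 shift [  39.3 -235.2 -490.4] turn 0 w 0.0752
long_panel_centre 0.77 [323.2 218.7] 25455 ((526.8331298828125, 159.4944610595703), (114.97735595703125, 55.41291046142578), 80.34251403808594)
t 17.47 pile s 38.7 n -0.7 z 41.0 F [-0.5 -0.1  0.3] w 0.0751 x [ 0.005 -0.006 -1.   ] jaw -9.9
t 17.57 pile s 39.0 n -0.5 z 41.3 F [-0.3  0.   0.9] w 0.075 x [ 0.006 -0.006 -1.   ] jaw -9.88
```

View pics/w16b.png

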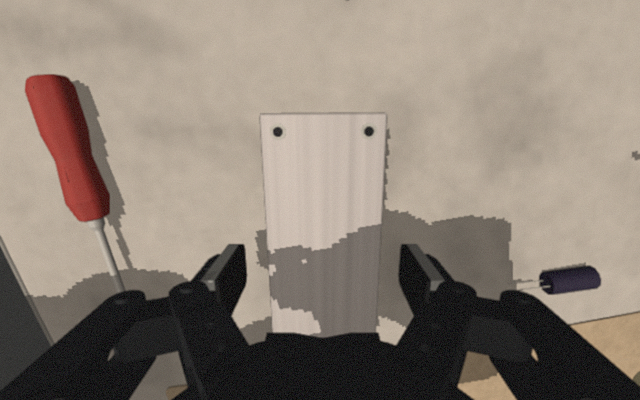

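View pics/dw16.png

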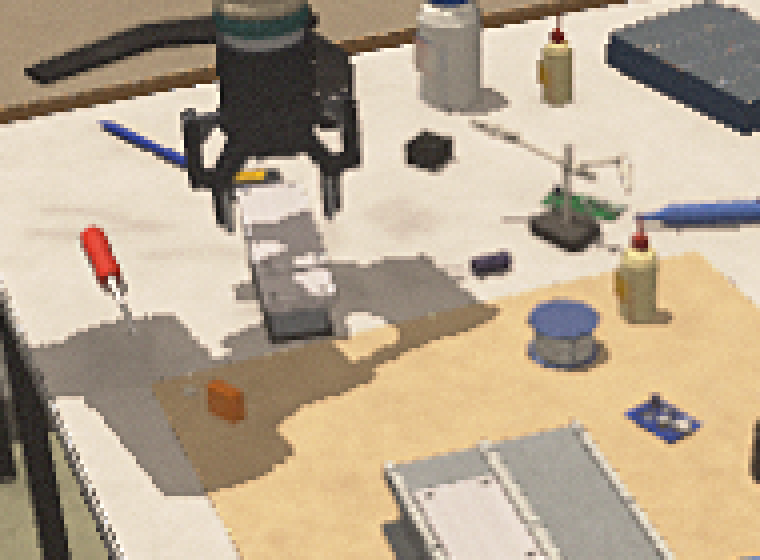

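Request:
move_arm:
  rows:
    - [[1.5, 0, -0.2], 0, 75]
    - [[2.8, 0, -0.2], 0, 68]
    - [[2.8, 0, -0.2], 0, 60]
    - [[2.8, 0, -0.2], 0, 45]
    - [[2.8, 0, -0.2], 0, 45]
    - [[2.8, 0, -0.2], 0, 45]
    - [[2.8, 0, -0.2], 0, 45]
    - [[2.8, 0, -0.2], 0, 45]
  force: 45

```text
clock: 18.23
position: [0.5242, 0.1481, 0.0387]
ee_rot: [0.707, 0.059, 0.702, -0.063]
contact_force: [-1.0, 0.6, 3.8]
width: 0.0541
```

```bash
python3 wh.py w18.png;python3 - <<'E'
from wh import *
cal=viewer.get_calibration('wrist');pw()
im=cv2.imread('pics/w18.png'); g=cv2.resize(im[100:160,250:400],None,fx=5,fy=5,interpolation=cv2.INTER_NEAREST); cv2.imwrite('pics/w18c.png',g)
E
```

```text
t 18.23 pile s 39.2 n -0.7 z 38.7 F [-1.   0.6  3.8] w 0.0541 x [ 0.006 -0.006 -1.   ] jaw -9.88
t 18.33 pile s 39.2 n -0.6 z 38.7 F [-0.9  1.4  3.7] w 0.0544 x [ 0.006 -0.006 -1.   ] jaw -9.87
t 18.33 pile s 39.2 n -0.6 z 38.7 F [-0.9  1.4  3.7] w 0.0544 x [ 0.006 -0.006 -1.   ] jaw -9.87
```

View pics/w18c.png

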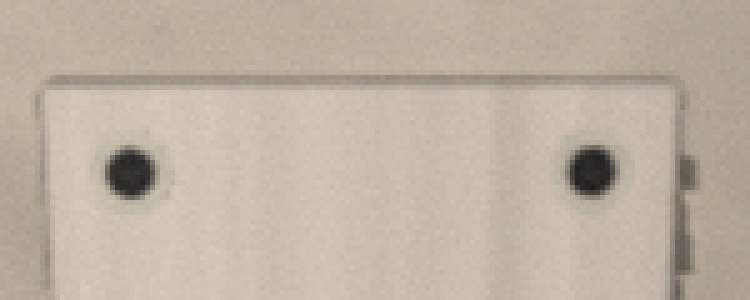

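View pics/w18.png

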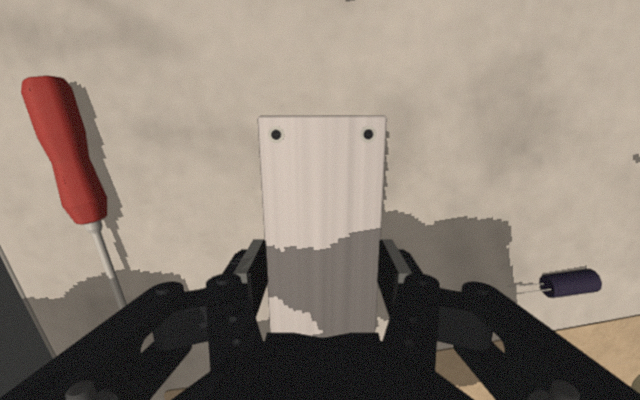

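Run:
```python
from wh import *
cal=viewer.get_calibration('wrist');pw(); s,R=tool()
for p in [(276,134.5),(368.3,134.3),(259,116.5),(386,116.5)]:
    X=onz(cal,p,.0482); d=X-PC; print(p,d@PU*1e3,d@PN*1e3,'tool',R.T@(X-s['position'])*1e3)
```

```text
t 18.33 pile s 39.2 n -0.6 z 38.7 F [-0.9  1.4  3.7] w 0.0544 x [ 0.006 -0.006 -1.   ] jaw -9.87
(276, 134.5) 100.11432165198656 -20.44089938564127 tool [ -9.88384202  60.87892795 -19.59582122]
(368.3, 134.3) 100.2994855948856 19.54302415750033 tool [-9.60716961 60.9777076  20.38745181]
(259, 116.5) 107.64150127506149 -27.423358362122112 tool [ -9.96571282  68.42110039 -26.56160176]
(386, 116.5) 107.79700386959506 26.817507842447665 tool [-9.58996347 68.45941808 27.67817231]
```

Request:
move_arm:
  rows:
    - [[-2, 0, 0], 0, 45]
    - [[-4, -2, 0], 0, 45]
    - [[-4, -9, 0], 0, 45]
    - [[-4, -17, 0], 0, 45]
    - [[-4, -25, 0], 0, 45]
    - [[-4, -32, 0], 0, 45]
    - [[-4, -37, 0], 0, 45]
    - [[-4, -38.2, 0], 0, 45]
  force: 60

```text
clock: 19.0
position: [0.5172, 0.1093, 0.0428]
ee_rot: [0.707, 0.059, 0.702, -0.063]
contact_force: [0.2, -0.7, 0.0]
width: 0.0537
```

Request:
move_arm:
  rows:
    - [[0, 0, 0], 0, 45]
    - [[0, 0, 0], 0, 45]

```text
clock: 19.17
position: [0.5172, 0.109, 0.0428]
ee_rot: [0.707, 0.06, 0.702, -0.063]
contact_force: [-0.5, 0.2, -1.3]
width: 0.0535
```

```bash
python3 wh.py w19.png;python3 - <<'E'
from wh import *
pw()
im=cv2.imread('pics/w19.png'); g=cv2.resize(im[100:160,250:400],None,fx=5,fy=5,interpolation=cv2.INTER_NEAREST); cv2.imwrite('pics/w19c.png',g)
E
```

```text
t 19.17 pile s -0.5 n -0.7 z 42.8 F [-0.5  0.2 -1.3] w 0.0535 x [ 0.006 -0.006 -1.   ] jaw -9.98
t 19.27 pile s -0.1 n -0.7 z 42.8 F [ 0.2  0.4 -0.6] w 0.054 x [ 0.006 -0.006 -1.   ] jaw -9.96
t 19.27 pile s -0.1 n -0.7 z 42.8 F [ 0.2  0.4 -0.6] w 0.054 x [ 0.006 -0.006 -1.   ] jaw -9.96
```

View pics/w19c.png

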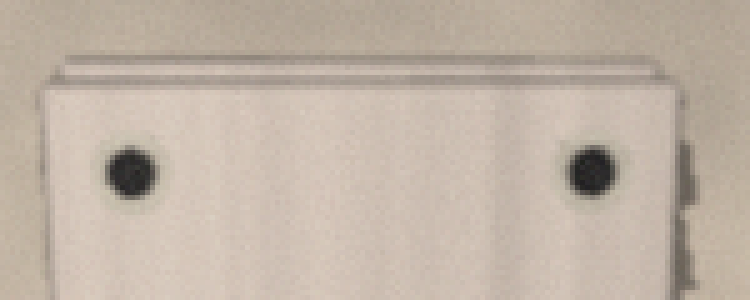

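View pics/dw19.png

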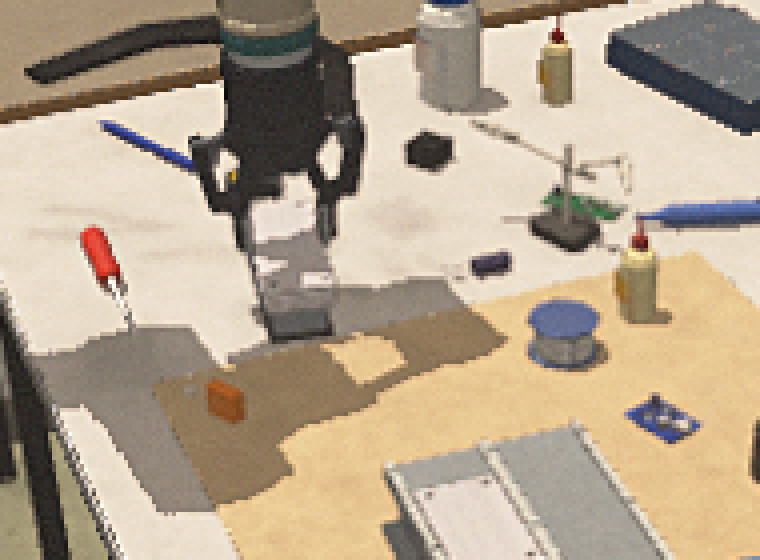

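Run:
```python
from wh import *
cal=viewer.get_calibration('wrist');pw(); s,R=tool()
zp=.0482+.0041
for p,z in [((263,113),.0422),((381,113),.0422),((258.6,117.2),zp),((385.4,117.2),zp)]:
    X=onz(cal,p,z); print(p,'tool',np.round(R.T@(X-s['position'])*1e3,1))
```

```text
t 19.27 pile s -0.1 n -0.7 z 42.8 F [ 0.2  0.4 -0.6] w 0.054 x [ 0.006 -0.006 -1.   ] jaw -9.96
(263, 113) tool [  0.1  70.1 -26.7]
(381, 113) tool [ 0.5 70.1 27.3]
(258.6, 117.2) tool [-10.   68.1 -26.8]
(385.4, 117.2) tool [-9.6 68.2 27.4]
```

Request:
move_arm:
  rows:
    - [[0, 1, 0], 0, 45]
    - [[1, 1.6, 0], 0, 45]
    - [[2, 1.6, 0], 0, 45]
    - [[3, 1.6, 0], 0, 45]
    - [[3.8, 1.6, 0], 0, 45]
    - [[4, 1.6, 0], 0, 45]
    - [[4.1, 1.6, 0], 0, 45]
    - [[4.1, 1.6, 0], 0, 45]

```text
clock: 19.93
position: [0.5176, 0.1111, 0.0389]
ee_rot: [0.707, 0.06, 0.702, -0.063]
contact_force: [-0.7, 0.4, 2.4]
width: 0.0539
```

```bash
python3 wh.py w20.png;python3 - <<'E'
from wh import *
pw()
im=cv2.imread('pics/w20.png'); g=cv2.resize(im[100:160,250:400],None,fx=5,fy=5,interpolation=cv2.INTER_NEAREST); cv2.imwrite('pics/w20c.png',g)
E
```

```text
t 19.93 pile s 1.6 n -0.7 z 38.9 F [-0.7  0.4  2.4] w 0.0539 x [ 0.006 -0.005 -1.   ] jaw -9.95
t 20.03 pile s 1.6 n -0.8 z 38.9 F [-0.6  1.2  3.3] w 0.0539 x [ 0.006 -0.005 -1.   ] jaw -9.95
t 20.03 pile s 1.6 n -0.8 z 38.9 F [-0.6  1.2  3.3] w 0.0539 x [ 0.006 -0.005 -1.   ] jaw -9.95
```

View pics/w20c.png

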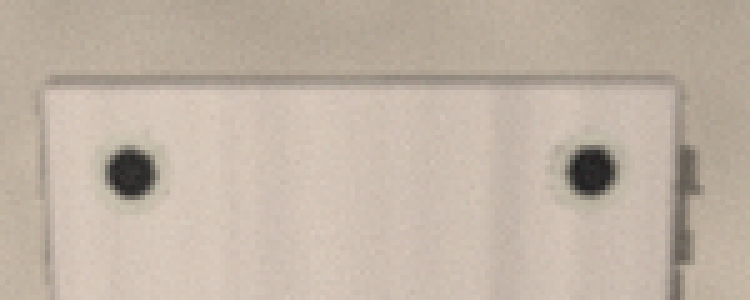

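Request:
move_arm:
  rows:
    - [[0, 0, 0], 0, 58]
    - [[0, 0, 0], 0, 64]
    - [[0, 0, 0], 0, 75]
    - [[0, 0, 0], 0, 80]
    - [[-10, 0, 0], 0, 80]
    - [[-35, 0, 0], 0, 80]
    - [[-65, 0, 0], 0, 80]
    - [[-100, -10, 0], 0, 80]

```text
clock: 20.7
position: [0.5145, 0.1027, 0.1395]
ee_rot: [0.706, 0.059, 0.703, -0.063]
contact_force: [0.4, -0.1, 0.4]
width: 0.0799
```

Request:
move_arm:
  rows:
    - [[-30, -30, 0], 0, 80]
    - [[-60, -60, 0], 0, 80]
    - [[-80, -85, 0], 0, 80]
    - [[-80, -95, 0], 0, 80]
    - [[-80, -95, 0], 0, 80]
    - [[-80, -95, 0], 0, 80]

```text
clock: 21.2
position: [0.4973, 0.0097, 0.2195]
ee_rot: [0.705, 0.06, 0.703, -0.063]
contact_force: [1.1, 0.1, -0.4]
width: 0.0801
```

```bash
python3 wh.py w21.png; python3 look.py w22.png long_panel_centre=.0482 pile_top=.0422
python3 - <<'E'
from h import *
save('s22.png',viewer.get_image('scene')[160:360,140:400].repeat(3,0).repeat(3,1))
save('d22.png',viewer.get_image('side')[100:260,200:400].repeat(3,0).repeat(3,1))
im=cv2.imread('pics/w22.png'); cv2.imwrite('pics/w22c.png',cv2.resize(im[0:260,220:440],None,fx=2.3,fy=2.3,interpolation=cv2.INTER_NEAREST))
E
```

```text
t 21.20 pile s -101.8 n -3.1 z 219.5 F [ 1.1  0.1 -0.4] w 0.0801 x [ 0.002 -0.004 -1.   ] jaw -9.98
t 21.30 pile s -101.0 n -3.5 z 218.5 F [0.4 0.8 0.4] w 0.0804 x [ 0.    -0.003 -1.   ] jaw -9.87
clock 21.3 pos [0.497  0.0105 0.2185] jaw deg -9.87 shift [ 218.4  -94.8 -488.1] turn 0 w 0.0804
long_panel_centre 0.67 [324.9  79.6] 8661 ((517.9658813476562, 109.53244018554688), (140.59437561035156, 57.29217529296875), 80.00914764404297)
```

View pics/w22c.png

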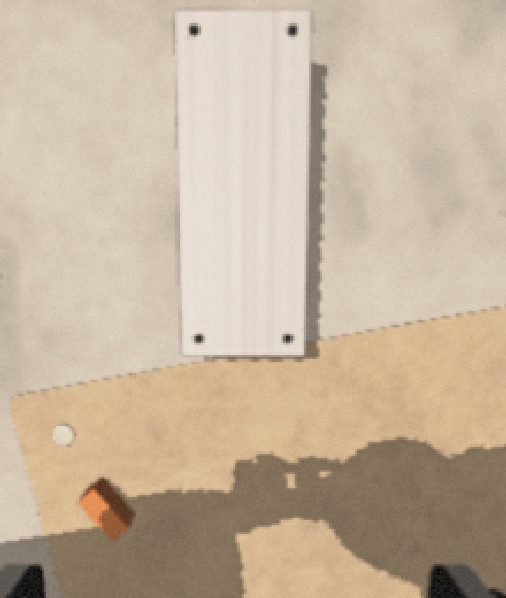

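View pics/s22.png

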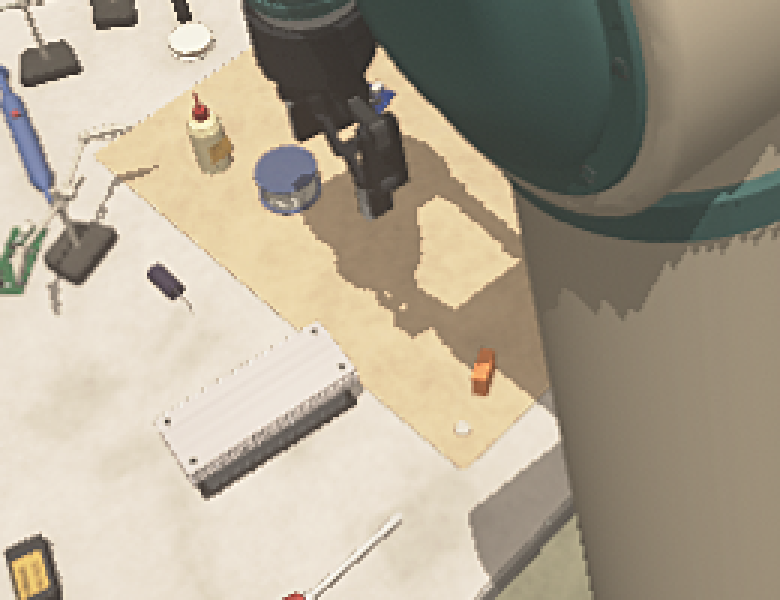

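View pics/d22.png

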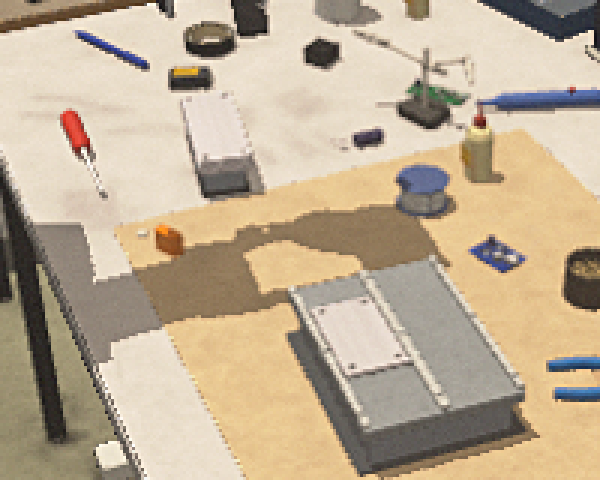

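The panel lies flush and square on the pile. The mask puts its centre at (0.518, 0.1095) with its long axis at 80.0°, against (0.518, 0.109) and about 80° for the pile. The short panel is still in its lane, so I'm handing the job in.

```bash
python3 -c "
from rig import manip
print(manip.sign_off())"
```

```text
the job is handed in; nothing more can be done
None
```

The long panel now lies squarely on the pile, and I handed the job in at about 21.5 s on the robot's clock.

- **Slide and grip:** I pushed the panel along its lane with closed fingertips until about 47 mm of its 140 mm stuck out. I gripped it there by its long sides and carried it to the pile.
- **What went wrong:** On the first try at lowering, the fingertips, which hung below the panel, landed on the pile's rim. The wrist force reached about 58 N, which is under the 120 N limit. The contact looked to be fingertips only, not the gripper's body.
- **How I mended it:** I lifted off and set the panel on the pile with its gripped end past the far edge. Then I regripped it shallowly at its middle, moved it back about 37 mm and released it in contact with the pile.
- **Last checks:**
  - The panel's centre measured (0.518, 0.1095) at 80.0°, against about (0.518, 0.109) at 80° for the pile.
  - All three cameras show it flush, with the gripper clear of it.
  - The short panel still lies in its lane. I never touched the red look-alike.
- **Disagreement:** Just before the final lowering, hole positions and end edges put the panel 1.3 mm and 2.0 mm short along its length. I corrected by about 1.6 mm, so an error of up to about 1 mm may remain along the length.

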